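# Turn the last sealing plate gasket side up on the turning ramp

### The arm

A 6-joint arm with a two-finger parallel gripper is mounted at the origin on the work surface. World frame = base frame: x ahead of the robot, y to its left, z up, the work surface at z = 0. Lengths are in m, angles in rad, forces in N, time in s.
With the tool pointing down it reaches from about 0.25 to 0.725 m from the base axis. Payload 4 kg.
Tool frame: the origin (TCP) lies midway between the tips of the shut fingers; the grasp point (between the pads) lies behind it (env.grasp_offset is the z of the grasp point in the tool frame, in m); z points along the fingers, y is the line along which they close (so a half turn about z gives the same grasp; the last joint's range is limited). The gripper opens to 85 mm and grips with 20 to 120 N. Pads are 22 mm wide; open, the fingers measure 114 mm over their backs; the gripper's body (76 mm by 85 mm) begins 54 mm behind the grasp point. The pads swing forward as they close: fully open they stand 13 mm farther back than shut.
Start: joints at [1.344, 0.241, 0.005, 1.335, 0, 1.571], TCP at [0.112, 0.487, 0.231] pointing down, gripper open.
Joint ranges: [-2.72, 2.72], [-1.05, 1.87], [-1.09, 1.28], [-1.99, 2.15], [-1.42, 1.44], [-3.14, 3.14]. Speed limits (rad/s): [2.79, 2.79, 3.14, 3.14, 3.14, 3.14].

### API

Orientations are given as a 3x3 rotation matrix whose columns are the frame's x, y, z axes.
In Python, from workcell import get_obs, cams, order, env gives the robot as it stands.
- The arm moves only by the tool play_rows, never from a script. Its argument "targets" is a list that holds one entry, the list of rows, each a list of 5 numbers: the shift along the tool's x, y, z in mm, then the turn about the tool's z in rad, then the opening, from 0 (shut) to 1 (fully open). In form: [[[dx, dy, dz, roll, hand], ...]]. A call has 1 to 10 rows; each row is the pose to reach, as a shift and turn from the pose commanded when the call began, along the tool's axes at that moment; what a row does not reach only later rows make up. A row lasts 1/8 s, in which the tool goes at most 62.5 mm and 10.7 degrees, less where a joint would pass 70% of its speed; a pose out of reach is approached as far as the arm can. A call with a gripper value outside its range is refused whole. The fingers move at their own pace and stop on an object; "squeeze" is the grip in N (left out, the last holds). Time passes only in rows, so rows that repeat a pose let the fingers close. It gives the time, the measured TCP pose, the force, the opening and the grip force at its end, in the units of the state.
- get_obs(): the state, without advancing time (a new reading comes with each control period).
- cams.snapshot(name): name is "side" or "top"; returns the picture (384x512x3 uint8, red, green, blue); there is no depth.
- cams.camera_info(name): a dict with "fx", "fy", "cx", "cy" (pixels), "rvec" (rotation vector, rad) and "tvec" (3), from world to camera coordinates, as OpenCV has them. Camera axes: x right, y down, z forward; pixel columns grow to the right and rows downward; lengths in m; the calibration is good to about 2 mm. A picture is of the moment at which its call begins. camera_info takes no time and is no camera call.
- order.job_done(): hands the job in; it is judged then, once.
The state is a dict: "time": time; "qpos": joint angles; "qvel": joint speeds; "tau": joint torques, N m; "eef_pos": TCP position; "orientation": TCP orientation; "ft_force": force on the tool from outside, world axes, zero at the start; "ft_torque": the same for the moment, N m; "width": opening from 0.0 (shut) to 1.0 (fully open); "gripper_force": force on a finger pad.
Only numpy, scipy, OpenCV 4.12 (cv2) and the standard library are available. Lean on these libraries where they do the work, as an engineer would, in place of code of your own. Each camera call takes 0.05 s, during which the arm holds its last target. There are 200 camera calls.

### The job

One sealing plate on the lab bench still lies yellow face up. Bring it over the edge of the orange ramp, still yellow face up, and let it drop onto that edge so that it tips over and comes to rest in the white-floored tray beneath, lying flat with its black gasket face up. Leave the two plates that already show black where they lie.

Things in the scene. Friction and masses are not known exactly. Their poses are not given: they have to be found in the camera images.
- plate: the plate to turn: rigid, 80 x 50 x 10 mm, 40 to 65 g; upper 6 mm bright yellow, lower 4 mm black gasket with eight grey pads. Loose on the bench, yellow face up. Origin: centre of its black face (at first the underside, at bench height); x along the 80 mm length, y along the 50 mm width, z out through the yellow face
- ramp: fixed orange tongue 36 wide, 75 long, 6 thick mm, sloping 15 degrees down to a free edge. Origin: middle of that edge, 130 mm above the bench; x level, out over the tray; y along the edge; z up. A plate let go flat up to 25 mm above the edge, length along x, centre 5 to 25 mm out (best 15), flips; centred behind the edge it may stay on it, farther out it may not. Fingers may straddle the tongue
- tray: fixed open tray below the ramp, which it carries; aluminium walls, white floor. Origin: on the bench straight below the ramp edge, axes as the ramp's. Inside x from -45 to 155 mm, y from -60 to 60 mm; floor 8 mm and wall tops 42 mm above the bench. Behind it at x = -64 mm a dark post holds the ramp's upper end, 149 mm high
- done_a: a plate of the same kind and size that already lies black gasket face up on the bench; leave it alone. Origin: centre of its underside, z up, x along the 80 mm length
- done_b: another such plate that already lies black face up on the bench; leave it alone. Origin: centre of its underside, z up, x along the 80 mm length
Things that resemble listed ones, but are neither listed nor needed, are in the scene too. What is shaped like the plate but blue, green or pink is not meant.

How it is judged:
On the way, in this order (a step that is already met when the one before it is completed fails the run):
1. the plate is brought over the ramp edge, yellow face up (horizontal distance between plate and ramp below 0.07 m and z of plate in the frame of ramp above -0.01 m and angle between plate's own z axis and vertical below 0.6 rad), for 0.1 s.
2. it is let go onto the ramp: it touches the ramp and the fingers do not hold it (contact force between plate and ramp above 0.02 N and contact force between plate and the fingers below 0.05 N).
At the end, for the whole second after the job is handed in: the plate lies at rest on the floor of the tray with its black face up, flat within 10 degrees; the two other plates are within 20 mm of where they lay (angle between plate's own z axis and vertical above 2.96 rad and x of plate in the frame of tray between -0.045 and 0.155 m and y of plate in the frame of tray between -0.06 and 0.06 m and height (world z) of plate below 0.028 m and linear speed of plate below 0.02 m/s and distance of each of done_a, done_b from where it was at the start of the episode below 0.02 m); the robot touches nothing.
It fails at once if one of the plates that already show black is shifted by more than 20 mm (distance of any of done_a, done_b from where it was at the start of the episode above 0.02 m).
It also fails if it takes over 42 s, if anything falls off the work surface, if the arm or the gripper's body presses on something with over 40 N, if the wrist force passes 120 N, or if a joint passes its speed limit or range.

## Working session

There is one attempt and no reset: what is moved stays moved. The work goes in short steps, Python scripts to look and compute and a tool call to move; the robot and the scene stay as the last step left them, time stands still between calls to the robot, and variables do not carry over. Pictures are saved under pics/ and viewed, at most 10 in all, crops included, and the job is handed in when it is done.

Besides the shell and the picture viewer there is one more tool, called after "Emit:" by a JSON object that holds its "name" and its "arguments". play_rows: Moves the arm, as the interface text tells. Its arguments: {"type":"object","properties":{"targets":{"type":"array"},"squeeze":{"type":"number"}},"required":["targets"]}

```bash
mkdir -p pics
cat > h.py <<'E'
import numpy as np, cv2
from workcell import get_obs, cams, order, env
def snap(n,f):
    im=cams.snapshot(n); cv2.imwrite('pics/'+f,im[:,:,::-1]); return im
def ray(n,uv,z):
    c=cams.camera_info(n);R=cv2.Rodrigues(np.array(c['rvec'],float))[0];t=np.array(c['tvec'],float).ravel()
    uv=np.atleast_2d(uv).astype(float);d=np.c_[(uv[:,0]-c['cx'])/c['fx'],(uv[:,1]-c['cy'])/c['fy'],np.ones(len(uv))]@R
    o=-R.T@t
    return o+d*((z-o[2])/d[:,2])[:,None]
def proj(n,P):
    c=cams.camera_info(n);K=np.array([[c['fx'],0,c['cx']],[0,c['fy'],c['cy']],[0,0,1]],float)
    return cv2.projectPoints(np.atleast_2d(P).astype(float),np.array(c['rvec'],float),np.array(c['tvec'],float),K,None)[0][:,0]
E
python3 - <<'E'
from h import *
a=snap('top','t0.png');b=snap('side','s0.png')
o=get_obs();print(o['eef_pos'],o['orientation'],env.grasp_offset,o['time'])
for n in('top','side'):
    c=cams.camera_info(n);R=cv2.Rodrigues(np.array(c['rvec'],float))[0];print(n,-R.T@np.array(c['tvec']).ravel())
E
```

```text
[0.112309   0.48663331 0.23049829] [[-9.74393493e-01  2.24849191e-01 -4.02988316e-04]
 [ 2.24849551e-01  9.74391714e-01 -1.86198039e-03]
 [-2.59963085e-05 -1.90491331e-03 -9.99998185e-01]] -0.0187 0.1
top [ 0.36170824 -0.05320366  0.84254566]
side [0.21823352 0.60605821 0.7150929 ]
```

View pics/t0.png

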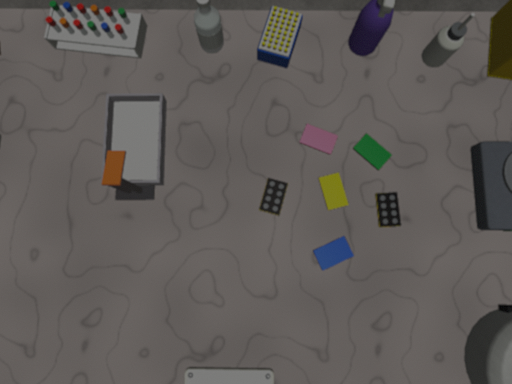

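View pics/s0.png

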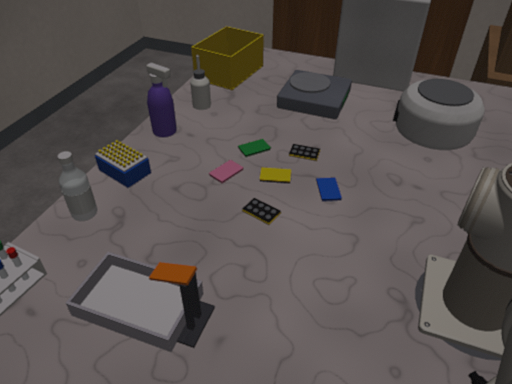

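The top image shows the yellow plate at (333,191), the black plates at (273,196) and (388,209), and the orange tongue at (114,168) with its post at the lower end (135,187). The free edge is therefore the upper end, near row 152.

```bash
cat > m.py <<'E'
from h import *
def seg(im,lo,hi,box=None,amin=60):
    h=cv2.cvtColor(im,cv2.COLOR_RGB2HSV);m=cv2.inRange(h,lo,hi)
    if box: k=np.zeros_like(m);k[box[1]:box[3],box[0]:box[2]]=1;m*=k
    return max(cv2.findContours(m,0,cv2.CHAIN_APPROX_NONE)[0],key=cv2.contourArea)
E
python3 - <<'E'
from m import *
t=cv2.imread('pics/t0.png')[:,:,::-1];s=cv2.imread('pics/s0.png')[:,:,::-1]
for n,im,bx,bo in(('top',t,(300,160,360,220),(90,140,140,200)),('side',s,(250,160,300,190),(140,250,205,295))):
    y=seg(im,(22,120,60),(35,255,255),bx);o=seg(im,(5,150,60),(18,255,255),bo)
    for nm,c,z in(('plate',y,.010),('ramp',o,.14)):
        q=ray(n,c[:,0],z)
        r=cv2.minAreaRect((q[:,:2]*1000).astype(np.float32))
        print(n,nm,cv2.contourArea(c),np.round(r[0]),np.round(r[1]),r[2]);
        print(np.round(cv2.boxPoints(r)).tolist(), cv2.approxPolyDP(c,3,True)[:,0].tolist())
# tray model fit check: wall-top corners px guess
E
python3 - <<'E'
import cv2
i=cv2.imread('pics/t0.png')[80:220,80:420];cv2.imwrite('pics/c0.png',cv2.resize(i[:,:110],None,fx=5,fy=4.2,interpolation=2))
E
```

```text
top plate 662.5 [ 487. -234.] [78. 50.] 14.783297538757324
[[442.0, -220.0], [455.0, -268.0], [531.0, -247.0], [518.0, -200.0]] [[338, 173], [319, 177], [328, 209], [347, 204]]
top ramp 544.5 [509. 230.] [36. 70.] 86.1435546875
[[473.0, 214.0], [543.0, 209.0], [545.0, 245.0], [476.0, 250.0]] [[108, 151], [102, 183], [117, 185], [124, 152]]
side plate 350.5 [ 484. -231.] [78. 54.] 15.32374095916748
[[439.0, -215.0], [454.0, -267.0], [529.0, -246.0], [515.0, -194.0]] [[261, 168], [260, 179], [290, 179], [290, 169]]
side ramp 679.5 [508. 230.] [71. 39.] 10.95506763458252
[[469.0, 243.0], [477.0, 205.0], [546.0, 218.0], [539.0, 256.0]] [[149, 277], [187, 284], [196, 268], [160, 262]]
```

View pics/c0.png

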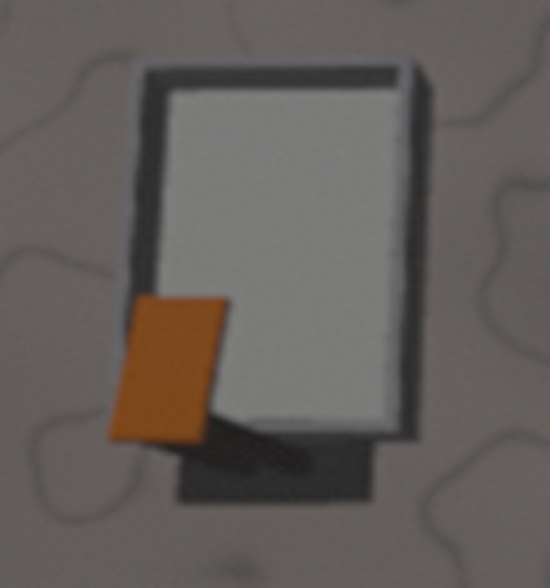

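Run:
```python
from m import *
from scipy.optimize import least_squares
c15,s15=np.cos(np.radians(15))*.075,np.sin(np.radians(15))*.075
L=np.array([[0,.018,0],[0,-.018,0],[-c15,-.018,s15],[-c15,.018,s15]])
obs={}
for n,f,b in(('top','t0',(90,140,140,200)),('side','s0',(140,250,205,295))):
    im=cv2.imread(f'pics/{f}.png')[:,:,::-1];o=seg(im,(5,150,60),(18,255,255),b)
    obs[n]=cv2.boxPoints(cv2.minAreaRect(o)) if 0 else cv2.approxPolyDP(o,3,True)[:,0].astype(float)
obs['top']+= .3
def W(p):
    c,s=np.cos(p[2]),np.sin(p[2]);return L@np.array([[c,s,0],[-s,c,0],[0,0,1]])+[p[0],p[1],.13]
def res(p,names=('top','side')):
    r=[]
    for n in names:
        P=proj(n,W(p))
        for q in P: k=np.argmin(np.linalg.norm(obs[n]-q,axis=1));r+=list(obs[n][k]-q)
    return r
for nm in(('top',),('side',),('top','side')):
    r=least_squares(res,[.545,.228,-.06],args=(nm,));print(nm,np.round(r.x,4),np.round(r.fun,1))
```

```text
('top',) [ 0.5451  0.2289 -0.0204] [ 0.5  0.4 -1.1  0.8 -1.4  0.2  2.  -1.3]
('side',) [ 0.5439  0.2301 -0.0154] [ 0.1 -0.6 -0.3 -0.  -0.7  0.6  0.9  0.1]
('top', 'side') [ 0.5445  0.2295 -0.0175] [ 0.8  0.1 -0.9  0.6 -1.2 -0.1  2.2 -1.6  0.2 -0.2 -0.2  0.3 -0.6  0.9
  1.1  0.4]
```

Emit:
{"name": "play_rows", "arguments": {"targets": [[[-526, -617, 60, -0.494, 0.8], [-526, -617, 60, -0.494, 0.8], [-526, -617, 60, -0.494, 0.8], [-526, -617, 60, -0.494, 0.8], [-526, -617, 60, -0.494, 0.8], [-526, -617, 60, -0.494, 0.8], [-526, -617, 60, -0.494, 0.8], [-526, -617, 60, -0.494, 0.8], [-526, -617, 60, -0.494, 0.8], [-526, -617, 60, -0.494, 0.8]]]}}

```text
time: 1.35
eef_pos: [0.3982, -0.0639, 0.1854]
orientation: [[-0.965, -0.263, 0.0], [-0.263, 0.965, 0.0], [-0.0, 0.0, -1.0]]
ft_force: [0.9, 0.7, 0.2]
width: 0.795
gripper_force: 0.0
```

Emit:
{"name": "play_rows", "arguments": {"targets": [[[-40, -185, 80, 0, 0.8], [-40, -185, 80, 0, 0.8], [-40, -185, 80, 0, 0.8], [-40, -185, 80, 0, 0.8], [-40, -185, 80, 0, 0.8], [-40, -185, 80, 0, 0.8]]]}}

```text
time: 2.1
eef_pos: [0.4847, -0.2284, 0.1061]
orientation: [[-0.964, -0.265, -0.0], [-0.265, 0.964, 0.001], [0.0, 0.001, -1.0]]
ft_force: [-0.6, -0.3, 0.1]
width: 0.799
gripper_force: 0.0
```

Run:
```python
from m import *
o=get_obs();print(o['eef_pos'],np.round(o['orientation'],3).tolist(),o['width'],o['time'],o['qpos'])
t=snap('top','t1.png');s=snap('side','s1.png')
v=np.hstack([cv2.resize(t[130:280,250:430],(400,333),interpolation=2),cv2.resize(s[90:240,190:370],(400,333),interpolation=2)])
cv2.imwrite('pics/v1.png',v[:,:,::-1])
```

```text
[ 0.48470582 -0.22842233  0.1060859 ] [[-0.964, -0.265, -0.0], [-0.265, 0.964, 0.001], [0.0, 0.001, -1.0]] 0.7990509907352078 2.1 [-4.40604398e-01  3.97150655e-01 -1.14379494e-01  1.05972958e+00
  3.74680091e-04 -7.08951202e-01]
```

View pics/v1.png

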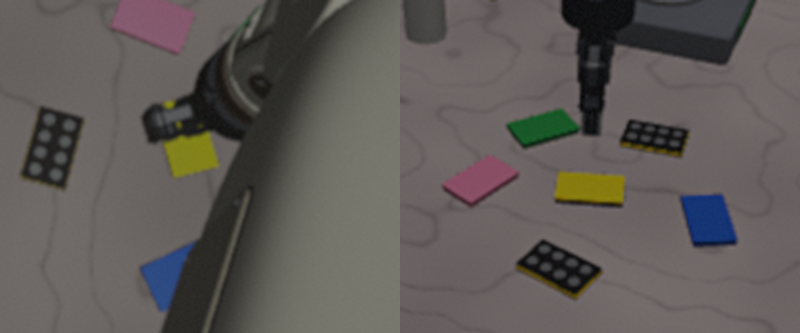

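The gripper hangs above the yellow plate (crop 190,155 and 590,188), aligned with it and about 5 mm off along y. I'll correct that and descend.

Emit:
{"name": "play_rows", "arguments": {"targets": [[[0, -5, 50, 0, 0.8], [0, -5, 85, 0, 0.8], [0, -5, 100, 0, 0.8], [0, -5, 104, 0, 0.8], [0, -5, 104, 0, 0.8]]], "squeeze": 40}}

```text
time: 2.82
eef_pos: [0.4875, -0.2347, 0.0028]
orientation: [[-0.964, -0.264, 0.002], [-0.264, 0.964, -0.001], [-0.002, -0.001, -1.0]]
ft_force: [-0.5, -0.2, 0.8]
width: 0.801
gripper_force: 0.0
```

Run:
```python
from m import *
s=snap('side','s2.png')
cv2.imwrite('pics/v2.png',cv2.resize(s[110:210,220:350],(650,500),interpolation=2)[:,:,::-1])
```

```text
(no output)
```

View pics/v2.png

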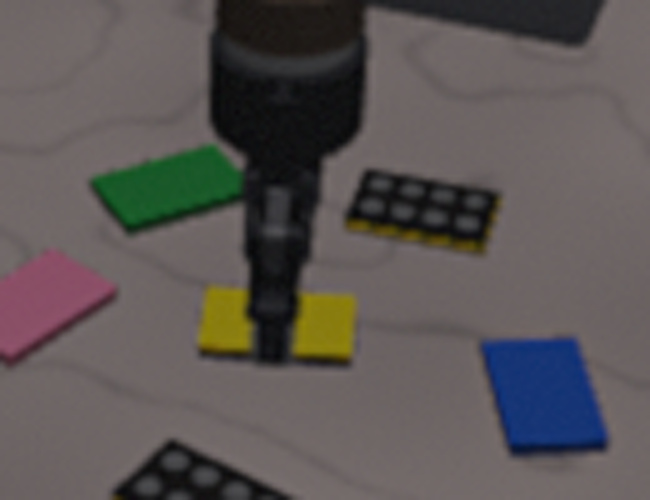

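The fingers straddle the plate (crop 272,330), within about 3 mm of its middle. Next: close.

Emit:
{"name": "play_rows", "arguments": {"targets": [[[0, 0, 0, 0, 0.3], [0, 0, 0, 0, 0.3], [0, 0, 0, 0, 0.3], [0, 0, 0, 0, 0.3], [0, 0, 0, 0, 0.3], [0, 0, -10, 0, 0.3], [0, 0, -40, 0, 0.3], [0, 0, -40, 0, 0.3]]], "squeeze": 40}}

```text
time: 3.88
eef_pos: [0.4886, -0.2356, 0.0443]
orientation: [[-0.965, -0.264, 0.005], [-0.264, 0.965, -0.003], [-0.004, -0.004, -1.0]]
ft_force: [0.6, -0.5, -1.0]
width: 0.57
gripper_force: 41.5
```

Run:
```python
from m import *
s=snap('side','s3.png');print(get_obs()['eef_pos'])
cv2.imwrite('pics/v3.png',cv2.resize(s[90:210,210:370],(640,480),interpolation=2)[:,:,::-1])
```

```text
[ 0.48757287 -0.23505994  0.04291294]
```

View pics/v3.png

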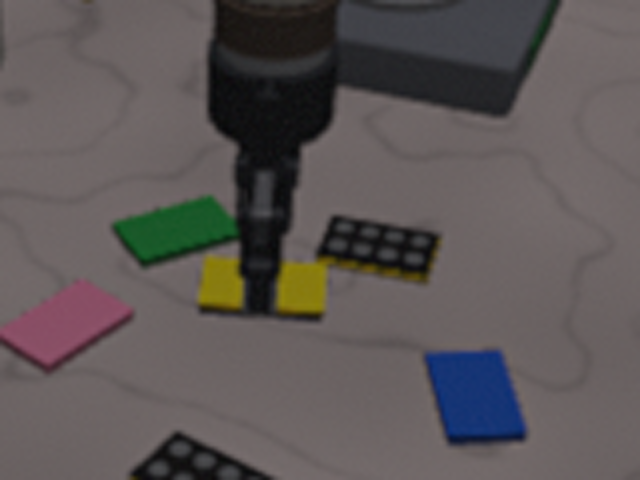

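The plate is held level. Carrying it over the ramp at height.

Emit:
{"name": "play_rows", "arguments": {"targets": [[[0, 0, -60, 0, 0.3], [-15, 33, -110, 0.05, 0.3], [-40, 85, -150, 0.15, 0.3], [-65, 140, -160, 0.285, 0.3], [-90, 195, -160, 0.285, 0.3], [-115, 250, -160, 0.285, 0.3], [-140, 305, -160, 0.285, 0.3], [-165, 360, -160, 0.285, 0.3], [-185, 405, -160, 0.285, 0.3], [-194, 428, -160, 0.285, 0.3]]]}}

```text
time: 5.18
eef_pos: [0.56, 0.2319, 0.1999]
orientation: [[-1.0, 0.015, -0.002], [0.015, 1.0, -0.001], [0.002, -0.001, -1.0]]
ft_force: [-0.3, -0.3, -0.4]
width: 0.565
gripper_force: 41.9
```

Emit:
{"name": "play_rows", "arguments": {"targets": [[[0, 0, 0, 0, 0.3], [0, 0, 30, 0, 0.3], [0, 0, 40, 0, 0.3], [0, 0, 40, 0, 0.3]]]}}

```text
time: 5.68
eef_pos: [0.56, 0.2279, 0.1607]
orientation: [[-1.0, 0.02, -0.002], [0.02, 1.0, -0.001], [0.002, -0.001, -1.0]]
ft_force: [-0.1, 0.0, 0.1]
width: 0.56
gripper_force: 41.9
```

Run:
```python
from m import *
s=snap('side','s4.png');t=snap('top','t4.png');o=get_obs();print(o['eef_pos'],np.round(o['orientation'],3).tolist())
v=np.hstack([cv2.resize(t[80:220,70:210],(400,400),interpolation=2),cv2.resize(s[220:340,90:210],(400,400),interpolation=2)])
cv2.imwrite('pics/v4.png',v[:,:,::-1])
```

```text
[0.56112384 0.22886321 0.16241228] [[-1.0, 0.019, 0.001], [0.019, 1.0, 0.0], [-0.001, 0.0, -1.0]]
```

View pics/v4.png

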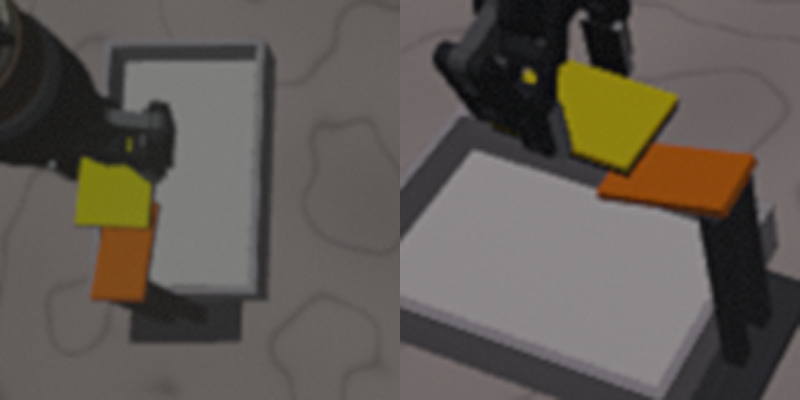

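Over the edge, the plate is level; its rear edge is at top pixel (96–122,159) and its near rear corner at side pixel (160,272). A quick check of that edge follows.

Run:
```python
from h import *
print(ray('top',[[96.5,159],[122,159]],.1685).round(4), ray('side',[[158.8,270.5],[171.5,251]],.1685).round(4))
print(ray('top',[[108,151],[126,152]],.13).round(4))
```

```text
[[0.5195 0.2512 0.1685]
 [0.52   0.2023 0.1685]] [[0.5156 0.2539 0.1685]
 [0.5171 0.2109 0.1685]]
[[0.5454 0.2465 0.13  ]
 [0.5436 0.2097 0.13  ]]
```

Emit:
{"name": "play_rows", "arguments": {"targets": [[[0, 0, 10, 0, 0.3], [0, 0, 13, 0, 0.3], [0, 0, 13, 0, 0.3], [0, 0, 13, 0, 0.3], [0, 0, 13, 0, 1.0], [0, 0, 13, 0, 1.0], [0, 0, 13, 0, 1.0], [0, 0, 13, 0, 1.0], [0, 0, 13, 0, 1.0], [0, 0, 13, 0, 1.0]]]}}

```text
time: 7.02
eef_pos: [0.5606, 0.2296, 0.1486]
orientation: [[-1.0, 0.018, 0.0], [0.018, 1.0, 0.0], [-0.0, 0.0, -1.0]]
ft_force: [0.3, 0.4, 0.1]
width: 0.997
gripper_force: 0.0
```

Emit:
{"name": "play_rows", "arguments": {"targets": [[[0, 0, -50, 0, 1.0], [0, 0, -100, 0, 1.0], [0, -60, -100, 0, 1.0], [0, -120, -100, 0, 1.0], [0, -180, -100, 0, 1.0], [0, -200, -100, 0, 1.0], [0, -200, -100, 0, 1.0]]]}}

```text
time: 7.9
eef_pos: [0.5571, 0.0285, 0.2487]
orientation: [[-1.0, 0.02, 0.0], [0.02, 1.0, 0.0], [-0.0, 0.0, -1.0]]
ft_force: [-0.1, 0.9, -0.3]
width: 0.998
gripper_force: 0.0
```

Run:
```python
from m import *
s=snap('side','s5.png');t=snap('top','t5.png')
v=np.hstack([cv2.resize(t[80:220,70:210],(400,400),interpolation=2),cv2.resize(s[240:360,70:220],(400,400),interpolation=2)])
cv2.imwrite('pics/v5.png',v[:,:,::-1])
```

```text
(no output)
```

View pics/v5.png

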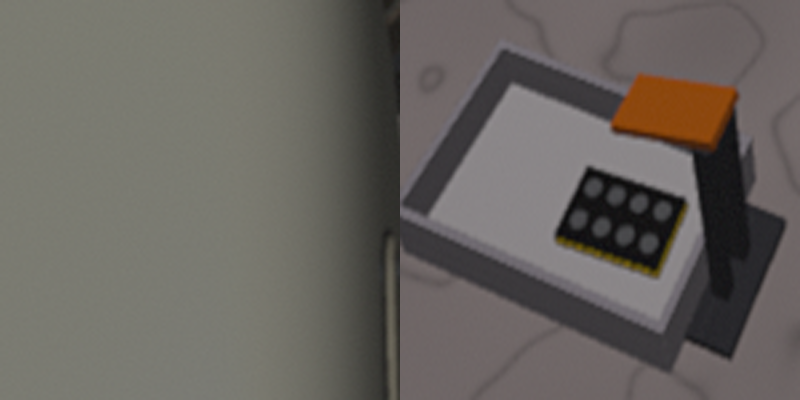

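The plate lies flat on the tray floor, black face up, at about crop (620,220), and the arm is clear of it. Handing in.

```bash
python3 -c "
from workcell import order
print(order.job_done())"
```

```text
the job is handed in; nothing more can be done
None
```

The plate was dropped on the ramp edge, flipped, and lies flat in the tray with its black face up; neither black plate was touched, and the job was handed in at about 8 s (no verdict came back).

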